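Index the bauble painting stand round to the red mark

ROBOT

A 6-joint arm with a two-finger parallel gripper is mounted at the origin on a cart in front of the work surface, level with it; the furniture and walls round the work are solid. World frame = base frame: x ahead of the robot, y to its left, z up, the work surface at z = 0. Lengths are in m, angles in rad, forces in N, time in s.
With the tool pointing down it reaches from about 0.35 to 0.85 m from the base axis. Payload 8.1 kg.
Tool frame: the origin (TCP) lies at the very end of the fingers, on their centre line; the grasp point (between the pads) lies 19 mm behind it; z points along the fingers, y is the line along which they close (so a half turn about z gives the same grasp; the last joint's range is limited). The gripper opens to 93 mm and grips with 3 to 60 N. Pads are 15 mm wide; open, the fingers measure 128 mm over their backs; the gripper's body (75 mm by 188 mm) begins 65 mm behind the grasp point.
Start: joints at [1.166, 0.13, 1.488, -0, 1.523, -0.085], TCP at [0.189, 0.57, 0.219] pointing down, gripper open.
Joint ranges: [-2.96, 2.96], [-0.89, 2.26], [0.02, 2.5], [-1.34, 4.48], [0, 2.73], [-2.66, 2.66]. Speed limits (rad/s): [2.39, 2.39, 2.79, 3.14, 3.14, 3.14].

INTERFACE

Orientations are given as a rotation vector (axis times angle).
In Python, from plant import monitor, eyes, ticket gives the robot as it stands.
- The arm moves only by the tool arm_command, never from a script. Its argument "deltas" is a list that holds one entry, the list of rows, each a list of 6 numbers: the shift along the world's x, y, z in cm, then the turn, a rotation vector about the world's x, y, z in degrees. In form: [[[tx, ty, tz, rx, ry, rz], ...]]. A call has 1 to 12 rows; each row shifts and turns the commanded pose from where the row before left it; what a row does not reach is not made up. A row lasts 1/12 s, in which the tool goes at most 41.7 mm and 7.16 degrees, less where a joint would pass 70% of its speed; a pose out of reach is approached as far as the arm can. A call is refused whole if a number of a shift passes 4.17 or a number of a turn 7.16, either way. A call with a gripper value outside its range is refused whole. "gripper" is the opening, from -1 (shut) to 1 (fully open), set as the call begins (left out, the last holds). The fingers move at their own pace and stop on an object; "squeeze" is the grip in N (left out, the last holds). Time passes only in rows, so rows that do not move let the fingers close. It gives the time, the measured TCP pose, the force, the opening and the grip force at its end, in the units of the state.
- monitor.read_state(): the state, without advancing time (a new reading comes with each control period).
- eyes.read_camera(name): name is "side" or "top"; returns the picture (384x512x3 uint8, blue, green, red); there is no depth.
- eyes.camera_model(name): a dict with "fx", "fy", "cx", "cy" (pixels), "k1" (the pictures are not rectified: a ray, as slopes to the right and down, at radius r is drawn at 1 + k1 r^2 times it, then the intrinsics apply), "rvec" (rotation vector, rad) and "tvec" (3), from world to camera coordinates, as OpenCV has them. Camera axes: x right, y down, z forward; pixel columns grow to the right and rows downward; lengths in m; the calibration is good to about 2 mm. A picture is of the moment at which its call begins. camera_model takes no time and is no camera call.
- ticket.close_job(): hands the job in; it is judged then, once.
The state is a dict: "t": time; "q": joint angles; "dq": joint speeds; "joint_torque": joint torques, N m; "tool_pos": TCP position; "orientation": TCP orientation; "force": force on the tool from outside, world axes, zero at the start; "wrist_torque": the same for the moment, N m; "opening": finger opening in m; "gripper_force": force on a finger pad.
Only numpy, scipy, OpenCV 4.12 (cv2) and the standard library are available. Lean on these libraries where they do the work, as an engineer would, in place of code of your own. Each camera call takes 0.05 s, during which the arm holds its last target. There are 200 camera calls.

TASK

Turn the bauble on its painting stand round to the red mark: pull the black sprung knob of the index arm up until the pin is out of its slot, swing the arm round to the slot beside the red magnet, and let the pin spring fully home in that slot, then let go. The magnet shows only roughly where its slot lies, so feel for it gently and never force the pin against the plate, sideways or down, with more than 15 N; keep the bauble standing in its cup without touching it and leave the other things on the table alone.

Things in the scene. Friction and masses are not known exactly. Their poses are not given: they have to be found in the camera images.
- stand: fixed grey painting stand. Origin: on its upright turning axis, at table height; z up, its -x axis points to the home slot. Round foot (radius 80 mm) with a front flange spanning 70 degrees either side of -x, radius 142 mm, top 12 mm above the table. On the flange lies a flat curved steel index plate, 90 to 120 mm from the axis, top 24 mm above the table.
- home_slot (a point): mouth of the home slot, where the pin starts, 105 mm from the axis, on the plate's top. The plate has three radial slots, 10.5 mm wide, 12 mm deep: this one at arm angle 0 and one to each side, at about +0.70 and -0.70 rad; each side slot may be up to 0.14 rad either way of that (not measured). Between the slots the plate is smooth.
- rotor (a joint): angle (rad) of the index arm and platter; 0 = home slot (start), positive = counter-clockwise from above, stops at -0.96 and 0.96. At 0 the arm points along the stand's -x; its bar is 18 mm wide, top 38 mm above the table; at its end, 105 mm out, stands a steel bush, 23 mm diameter, top 50 mm above the table. Friction is about 1 N at the knob, 2 N with the pin on the plate.
- pin (a joint): lift (m) of the sprung index pin in the arm's end: 0 = fully home in a slot, 0.010 = tip resting on top of the plate, 0.018 = upper stop. A spring pulls it down with 4.5 N at 0 and 7.2 N at the upper stop. The pin is 8 mm thick with a flat, slightly chamfered tip; a slot leaves 1.2 mm either side.
- pin_knob (a point): centre of the black round knob on the pin: 24 mm diameter, 32 mm high, upright axis, 105 mm from the stand's axis; this point is 74 mm above the table when the pin is home and rises with the pin. It turns with the arm.
- magnet_red: red round magnet, 14 mm diameter, 5 mm high, fixed on the stand's flange 131 mm from the axis, at +0.70 or -0.70 rad of arm angle; origin at the centre of its underside. It marks the wanted slot: the slot lies within 0.14 rad (15 mm) of the magnet's direction from the axis.
- magnet_blue: blue magnet of the same size beside the other slot, which is not wanted.
- bauble: cream spotted bauble, 72 mm diameter, 100 mm high, standing in its card ring in the shallow cork cup on the platter; origin at the centre of its underside on the axis, 42 mm above the table; loose, 30 g.
- desk_lamp: tall pale blue desk lamp on the left of the table, an obstacle to steer round. From its origin (table height) the 220 mm wide foot is centred 80 mm ahead (x) and 298 mm left (y); from it the thin arm climbs to 360 mm height, 200 mm nearer the middle, goes straight up to 660 mm; the shade hangs at 600 to 780 mm height, about 160 mm right of the origin to 150 mm left of it.
- jar_orange: orange paint jar with an orange cap, 62 mm diameter, 79 mm high, bystander; origin at the centre of its underside.
- jar_green_small: small green paint jar, 34 mm diameter, 59 mm high, bystander; origin at the centre of its underside.
- paint_tube: white paint tube, 34 x 90 x 22 mm, lying, bystander; origin at the centre of its underside.
- palette: white card palette with paint blots, 88 x 128 x 13 mm, bystander; origin at the centre of its underside.
Mind the look-alikes: they are no part of the job. Leave any yellow look-alike of the bauble alone.

How it is judged:
By the outcome, as a careful person would: the job done as asked, in the order asked, and still so for the second after the job is handed in, with the robot touching nothing.
It also fails if it takes over 64 s, if anything falls off the work surface, if the arm or the gripper's body presses on something with over 40 N, if the wrist force passes 120 N, or if a joint passes its speed limit or range.

## Working session

There is one attempt and no reset: what is moved stays moved. The work goes in short steps, Python scripts to look and compute and a tool call to move; the robot and the scene stay as the last step left them, time stands still between calls to the robot, and variables do not carry over. Pictures are saved under pics/ and viewed, at most 10 in all, crops included, and the job is handed in when it is done.

Besides the shell and the picture viewer there is one more tool, called after "Request:" in YAML: its name, and indented under it one key for each argument. arm_command: Moves the arm, as the interface text tells. Its arguments: {"type":"object","properties":{"deltas":{"type":"array"},"gripper":{"type":"number"},"squeeze":{"type":"number"}},"required":["deltas"]}

```bash
mkdir -p pics
cat > h.py <<'E'
import numpy as np, cv2
from plant import monitor, eyes, ticket
def ray(c,u,v):
    m=eyes.camera_model(c); R=cv2.Rodrigues(np.array(m["rvec"],float))[0]; t=np.array(m["tvec"],float)
    d=np.array([(u-m["cx"])/m["fx"],(v-m["cy"])/m["fy"]]); s=d.copy()
    for _ in range(20): s=d/(1+m["k1"]*(s@s))
    return -R.T@t, R.T@np.array([s[0],s[1],1.])
def onz(c,u,v,z):
    o,d=ray(c,u,v); return o+d*(z-o[2])/d[2]
def proj(c,p):
    m=eyes.camera_model(c); R=cv2.Rodrigues(np.array(m["rvec"],float))[0]
    q=R@np.array(p,float)+np.array(m["tvec"],float); s=q[:2]/q[2]; s=s*(1+m["k1"]*(s@s))
    return np.array([m["fx"]*s[0]+m["cx"],m["fy"]*s[1]+m["cy"]])
E
python3 - <<'E'
from h import *
a=eyes.read_camera("top");b=eyes.read_camera("side")
cv2.imwrite("pics/top.png",a);cv2.imwrite("pics/side.png",b)
s=monitor.read_state();print({k:np.round(s[k],3) for k in("t","tool_pos","orientation","force","opening")})
for c in("top","side"):print(c,ray(c,256,192))
E
```

```text
{'t': np.float64(0.1), 'tool_pos': array([0.188, 0.569, 0.218]), 'orientation': array([-5.000e-01, -3.101e+00,  2.000e-03]), 'force': array([ 1.371,  0.293, -0.018]), 'opening': np.float64(0.093)}
top (array([ 0.10380664, -0.4007106 ,  1.9973485 ]), array([ 0.19612819,  0.08064203, -0.97730361]))
side (array([-0.05052028, -1.25614234,  1.13999783]), array([ 0.36441861,  0.63829451, -0.67827467]))
```

View pics/top.png

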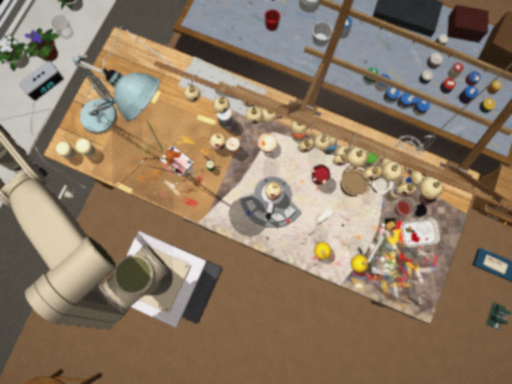

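View pics/side.png

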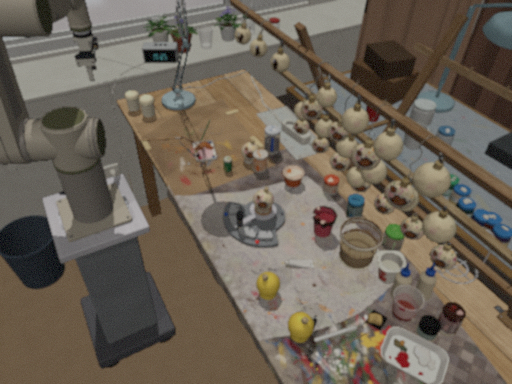

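The stand sits near (270,200) in the top view and (255,215) in the side view. I'll crop both for detail.

Run:
```python
from h import *
a=cv2.imread("pics/top.png")[165:240,220:320];b=cv2.imread("pics/side.png")[175:260,195:305]
A=cv2.resize(a,(800,600),interpolation=cv2.INTER_CUBIC);cv2.imwrite("pics/tc.png",A)
cv2.imwrite("pics/sc.png",cv2.resize(b,(770,595),interpolation=cv2.INTER_CUBIC))
print(onz("top",272,193,.0),onz("side",262,215,.04))
for c,x0,x1,y0,y1 in(("top",220,320,165,240),("side",195,305,175,260)):
  im=cv2.imread(f"pics/{c}.png");h=cv2.cvtColor(im,cv2.COLOR_BGR2HSV)
  for n,lo,hi in(("red",172,8),("blue",95,125)):
    H,S,V=[h[...,i].astype(int) for i in range(3)]
    m=((H>=lo)|(H<=hi) if lo>hi else (H>=lo)&(H<=hi))&(S>110)&(V>60)
    w=np.zeros_like(m);w[y0:y1,x0:x1]=m[y0:y1,x0:x1]
    k,l,st,ce=cv2.connectedComponentsWithStats(w.astype(np.uint8))
    for i in range(1,k): print(c,n,st[i,4],ce[i].round(1),onz(c,*ce[i],.0145).round(3))
```

```text
[ 0.52804826 -0.30107696  0.        ] [ 0.50250032 -0.33314928  0.04      ]
top red 95 [316.7 174.3] [ 0.679 -0.447  0.014]
top red 10 [287.4 220.4] [ 0.442 -0.408  0.014]
top blue 6 [248.  212.5] [ 0.406 -0.241  0.014]
side red 5 [286.2 180. ] [ 0.69  -0.191  0.014]
side red 6 [291.5 181.8] [ 0.702 -0.21   0.014]
side red 1 [297. 181.] [ 0.723 -0.215  0.014]
side red 1 [296. 183.] [ 0.714 -0.223  0.014]
side red 1 [299. 183.] [ 0.724 -0.229  0.014]
side red 2 [287.5 184.5] [ 0.68  -0.216  0.014]
side red 9 [293.3 185.4] [ 0.697 -0.231  0.014]
side red 12 [256.8 241.3] [ 0.44  -0.41   0.014]
side blue 8 [225.9 213.9] [ 0.405 -0.248  0.014]
```

View pics/tc.png

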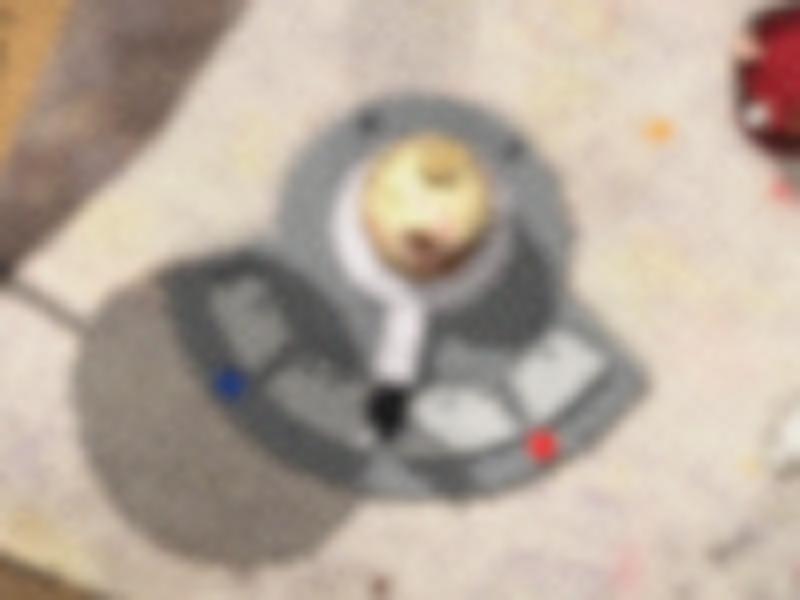

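View pics/sc.png

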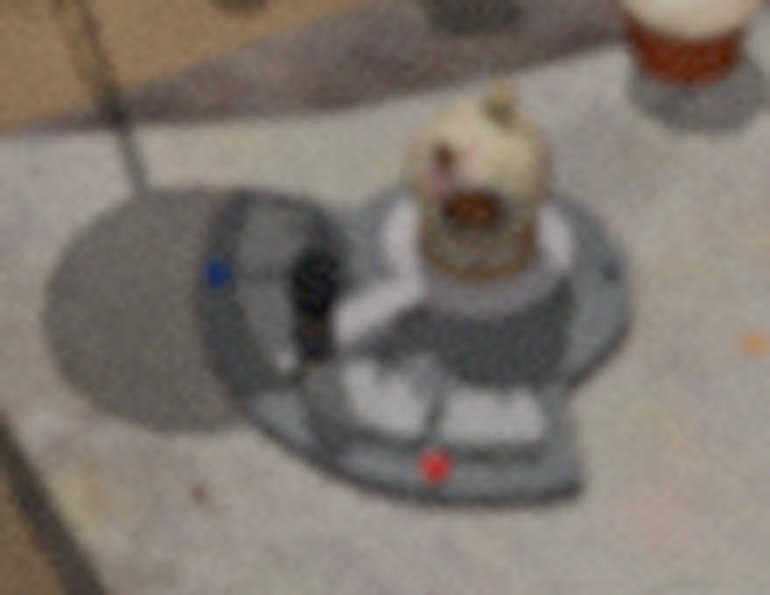

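The top crop shows the black knob at (387,412), blue magnet at (230,384) and red magnet at (542,446), which is full-image (268.4,216.5), (248.7,213) and (287.7,220.7). A dark gap in the plate beside the red magnet runs about (500,385) to (530,425). The side crop shows the knob at (315,280) and red magnet at (435,467), with a gap near (432,405). The magnet chord measures 168 mm, against 168.8 mm expected.

Run:
```python
from h import *
r=(onz("top",287.4,220.4,.0145)+onz("side",256.8,241.3,.0145))[:2]/2
b=(onz("top",248,212.5,.0145)+onz("side",225.9,213.9,.0145))[:2]/2
d=(r-b)/np.linalg.norm(r-b); n=np.array([-d[1],d[0]]); 
ax=(r+b)/2+n*.131*np.cos(.7); h=-n
print(r,b,np.linalg.norm(r-b),"axis",ax,"yaw",np.degrees(np.arctan2(n[1],n[0])),"knob",ax+.105*h)
k=ax+.105*h
for c in("top","side"):
  im=cv2.imread(f"pics/{c}.png").max(2); p=proj(c,[*k,.074]); x,y=p.astype(int)
  m=np.zeros_like(im);m[y-9:y+10,x-9:x+10]=(im[y-9:y+10,x-9:x+10]<55)
  K,l,st,ce=cv2.connectedComponentsWithStats(m); print(c,p,[(st[i,4],ce[i].round(1),onz(c,*ce[i],.078).round(4)) for i in range(1,K)], proj(c,[*ax,.142]))
A=np.degrees
for c,u,v in(("top",220+500/8,165+385/8),("top",220+530/8,165+425/8),("side",195+435/7,175+385/7),("side",195+430/7,175+425/7)):
  p=onz(c,u,v,.024)[:2]-ax; print(c,"gap r",np.linalg.norm(p),"ang",np.arctan2(*( (h[0]*p[1]-h[1]*p[0]),(h@p))))
print("lamp foot",onz("top",98,116,0),onz("side",179,99,0),"shade",onz("top",135,95,.7))
```

```text
[ 0.44086577 -0.40905945] [ 0.40565633 -0.24445525] 0.16832780100305222 axis [ 0.52123897 -0.30579952] yaw 12.073825375297956 knob [ 0.41856168 -0.32776256]
top [268.26140778 215.60928315] [(np.int32(13), array([268. , 215.7]), array([ 0.4172, -0.3271,  0.078 ]))] [273.7215243  187.56393377]
side [239.58075574 215.22168745] [(np.int32(75), array([239.5, 216.9]), array([ 0.4129, -0.338 ,  0.078 ]))] [263.69733637 186.6558218 ]
top gap r 0.09362629337506373 ang 0.6532225474642874
top gap r 0.1197821159158353 ang 0.6914225221852176
side gap r 0.09065523022977251 ang 0.637509571643028
side gap r 0.11637179114002824 ang 0.665467470843036
lamp foot [0.54340418 0.56241295 0.        ] [0.55107026 0.57376476 0.        ] shade [0.49189725 0.15328169 0.7       ]
```

Request:
arm_command:
  deltas:
    - [[3,-3.5,0,0,0,-6],[3,-3.5,0,0,0,-6],[3,-3.5,0,0,0,-6],[3,-3.5,0,0,0,-6],[3,-3.5,0,0,0,-6],[3,-3.5,0,0,0,-6],[2,-3.5,0,0,0,-6],[2,-3.5,0,0,0,-6],[2,-3.5,0,0,0,-6],[1,-3.5,0,0,0,-6],[0,-3.5,0,0,0,-6],[0,-3.5,0,0,0,-6]]
  gripper: 1

```text
t: 1.1
tool_pos: [0.421, 0.168, 0.2178]
orientation: [-2.233, -2.209, 0.002]
force: [1.6, -0.2, -0.1]
opening: 0.0928
gripper_force: 0.0
```

Knob position agrees across both views at (0.418, -0.328), and the gap estimates the slot at about 0.66 rad. I'll carry on to above the knob.

Request:
arm_command:
  deltas:
    - [[0,-3.8,0,0,0,-6],[0,-3.8,0,0,0,-6],[0,-3.8,0,0,0,-6],[0,-3.8,0,0,0,-6],[0,-3.8,0,0,0,-6],[0,-3.8,0,0,0,-6],[0,-3.8,0,0,0,-6],[0,-3.8,0,0,0,-6],[0,-3.8,0,0,0,-6],[0,-3.8,0,0,0,-6],[0,-3.8,0,0,0,-6],[0,-3.8,0,0,0,-6]]
  gripper: 0
  squeeze: 12

```text
t: 2.1
tool_pos: [0.4206, -0.2881, 0.2183]
orientation: [-3.105, -0.474, 0.0]
force: [1.0, 1.3, -0.3]
opening: 0.0466
gripper_force: 0.0
```

Request:
arm_command:
  deltas:
    - [[-0.2,-2,0,0,0,-3],[-0.1,-2,0,0,0,-2.3],[0,0,0,0,0,0]]

```text
t: 2.35
tool_pos: [0.4172, -0.3293, 0.2178]
orientation: [3.124, 0.33, -0.002]
force: [0.1, -0.1, -0.0]
opening: 0.0463
gripper_force: 0.0
```

Run:
```python
from h import *
s=monitor.read_state();R=cv2.Rodrigues(np.array(s["orientation"]))[0]
print(s["t"],np.round(s["tool_pos"],4),"yaw y",np.degrees(np.arctan2(R[1,1],R[0,1])),"z",R[:,2].round(4),np.round(s["q"],2),np.round(s["force"],2),s["opening"])
```

```text
2.35 [ 0.4172 -0.3293  0.2178] yaw y -77.93766787178753 z [-1.2e-03 -3.0e-04 -1.0e+00] [-0.76 -0.05  1.68 -0.    1.52  0.6 ] [ 0.15 -0.09 -0.02] 0.04634519092205281
```

Request:
arm_command:
  deltas:
    - [[0.1,0.1,-3,0,0,0],[0,0,-3,0,0,0],[0,0,-3,0,0,0],[0,0,-2.5,0,0,0],[0,0,-2,0,0,0],[0,0,-1.5,0,0,0],[0,0,-0.9,0,0,0],[0,0,0,0,0,0]]

```text
t: 3.02
tool_pos: [0.418, -0.3233, 0.0571]
orientation: [-3.12, -0.34, 0.004]
force: [-0.3, 0.3, -0.7]
opening: 0.0466
gripper_force: 0.0
```

Request:
arm_command:
  deltas:
    - [[0,0,0,0,0,0],[0,0,0,0,0,0],[0,0,0,0,0,0],[0,0,0,0,0,0],[0,0,0,0,0,0],[0,0,0,0,0,0]]
  gripper: -0.35
  squeeze: 12

```text
t: 3.52
tool_pos: [0.4196, -0.3255, 0.0602]
orientation: [3.123, 0.338, 0.001]
force: [0.7, -0.2, 0.2]
opening: 0.0301
gripper_force: 0.0
```

Run:
```python
from h import *
a=eyes.read_camera("side")[170:260,190:310];b=eyes.read_camera("top")[165:255,215:335]
o=np.vstack([cv2.resize(x,(400,300),interpolation=cv2.INTER_CUBIC) for x in(a,b)]);cv2.imwrite("pics/g.png",o)
```

```text
(no output)
```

View pics/g.png

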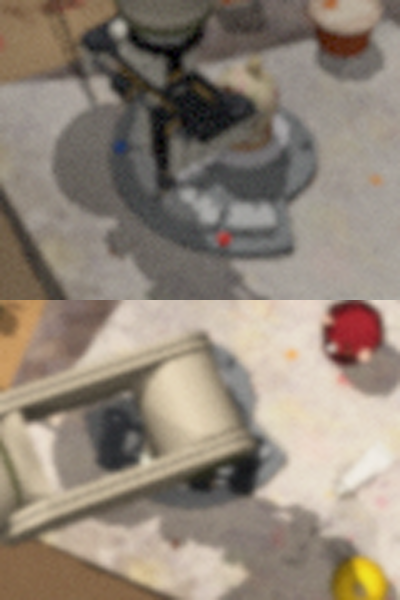

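The side view shows the fingers straddling the knob at about (165,140) in the crop. Now closing gently.

Request:
arm_command:
  deltas:
    - [[0,0,0,0,0,0],[0,0,0,0,0,0],[0,0,0,0,0,0],[0,0,0,0,0,0],[0,0,0,0,0,0],[0,0,0,0,0,0]]
  gripper: -1
  squeeze: 5

```text
t: 4.12
tool_pos: [0.4193, -0.3255, 0.0598]
orientation: [3.123, 0.338, 0.0]
force: [-0.2, -0.8, 0.5]
opening: 0.0238
gripper_force: 5.0
```

Request:
arm_command:
  deltas:
    - [[0,0,0,0,0,0],[0,0,0,0,0,0],[0,0,0.3,0,0,0],[0,0,0.3,0,0,0],[0,0,0,0,0,0],[0,0,0,0,0,0]]
  squeeze: 25

```text
t: 4.62
tool_pos: [0.4192, -0.3251, 0.0654]
orientation: [-3.123, -0.339, 0.0]
force: [0.8, -3.0, -4.2]
opening: 0.0235
gripper_force: 25.0
```

Request:
arm_command:
  deltas:
    - [[0,-0.1,0.2,0,0,0],[0,0,0.3,0,0,0],[0,0,0.2,0,0,0],[0,0,0,0,0,0],[0,0,0,0,0,0]]

```text
t: 5.03
tool_pos: [0.4192, -0.3258, 0.0726]
orientation: [-3.122, -0.339, 0.0]
force: [2.2, 0.7, -6.7]
opening: 0.0231
gripper_force: 25.0
```

Lifted about 12.8 mm, and the force matches the spring. Next I need the arc rows.

Run:
```python
import numpy as np
ax=np.array([.5212,-.3058]);v=np.array([.4192,-.3258])-ax
f=lambda t:ax+np.array([[np.cos(t),-np.sin(t)],[np.sin(t),np.cos(t)]])@v
for i in range(18): print(round(.05*i+.05,2),((f(.05*i+.05)-f(.05*i))*100).round(2), f(.05*i+.05).round(4))
```

```text
0.05 [ 0.11 -0.51] [ 0.4203 -0.3309]
0.1 [ 0.14 -0.5 ] [ 0.4217 -0.3359]
0.15 [ 0.16 -0.49] [ 0.4233 -0.3408]
0.2 [ 0.19 -0.48] [ 0.4252 -0.3457]
0.25 [ 0.21 -0.47] [ 0.4273 -0.3504]
0.3 [ 0.23 -0.46] [ 0.4297 -0.355 ]
0.35 [ 0.26 -0.45] [ 0.4322 -0.3596]
0.4 [ 0.28 -0.44] [ 0.435  -0.3639]
0.45 [ 0.3  -0.42] [ 0.4381 -0.3682]
0.5 [ 0.32 -0.41] [ 0.4413 -0.3723]
0.55 [ 0.34 -0.39] [ 0.4447 -0.3762]
0.6 [ 0.36 -0.37] [ 0.4483 -0.3799]
0.65 [ 0.38 -0.36] [ 0.4521 -0.3835]
0.7 [ 0.4  -0.34] [ 0.4561 -0.3868]
0.75 [ 0.41 -0.32] [ 0.4602 -0.39  ]
0.8 [ 0.43 -0.29] [ 0.4645 -0.3929]
0.85 [ 0.44 -0.27] [ 0.4689 -0.3956]
0.9 [ 0.46 -0.25] [ 0.4735 -0.3981]
```

Request:
arm_command:
  deltas:
    - [[0.11,-0.51,0,0,0,2.86],[0.14,-0.5,0,0,0,2.86],[0.16,-0.49,0,0,0,2.86],[0,0,0,0,0,0]]

```text
t: 5.37
tool_pos: [0.4236, -0.3414, 0.0725]
orientation: [-3.088, -0.575, -0.0]
force: [3.3, 0.3, -7.6]
opening: 0.0235
gripper_force: 25.0
```

Request:
arm_command:
  deltas:
    - [[0.19,-0.48,0,0,0,2.86],[0.21,-0.47,0,0,0,2.86],[0.23,-0.46,0,0,0,2.86],[0.26,-0.45,0,0,0,2.86],[0.28,-0.44,0,0,0,2.86],[0.3,-0.42,0,0,0,2.86],[0.32,-0.41,0,0,0,2.86],[0,0,0,0,0,0],[0,0,0,0,0,0]]

```text
t: 6.12
tool_pos: [0.4414, -0.372, 0.0723]
orientation: [-2.944, -1.096, -0.0]
force: [3.8, 3.1, -7.0]
opening: 0.0235
gripper_force: 25.0
```

Request:
arm_command:
  deltas:
    - [[0,0,-0.1,0,0,0],[0,0,-0.1,0,0,0],[0,0,-0.05,0,0,0],[0,0,0,0,0,0],[0,0,0,0,0,0],[0,0,0,0,0,0]]

```text
t: 6.62
tool_pos: [0.4414, -0.372, 0.0701]
orientation: [-2.943, -1.098, -0.001]
force: [4.4, 4.8, -6.9]
opening: 0.0233
gripper_force: 25.0
```

Request:
arm_command:
  deltas:
    - [[0.1,0.08,-0.05,0,0,0],[0,0,0,0,0,0],[0,0,0,0,0,0]]

```text
t: 6.87
tool_pos: [0.4416, -0.3719, 0.0695]
orientation: [-2.943, -1.099, 0.002]
force: [-1.9, 0.3, -5.2]
opening: 0.0234
gripper_force: 25.0
```

Request:
arm_command:
  deltas:
    - [[0,0,-0.05,0,0,0],[0,0,0,0,0,0],[0,0,0,0,0,0]]

```text
t: 7.12
tool_pos: [0.4418, -0.372, 0.0693]
orientation: [-2.943, -1.099, 0.001]
force: [-4.8, 0.7, -2.3]
opening: 0.0235
gripper_force: 25.0
```

Contact was felt at z ≈ 0.0693. I'll slide lightly towards the estimate.

Request:
arm_command:
  deltas:
    - [[0.14,-0.16,-0.05,0,0,1.15],[0.14,-0.16,0,0,0,1.15],[0.14,-0.15,0,0,0,1.15],[0,0,0,0,0,0],[0,0,0,0,0,0]]

```text
t: 7.53
tool_pos: [0.4465, -0.3772, 0.0692]
orientation: [2.907, 1.187, -0.0]
force: [-5.0, -1.3, -0.5]
opening: 0.0235
gripper_force: 25.0
```

Request:
arm_command:
  deltas:
    - [[0.11,-0.18,0,0,0,1.15],[0.11,-0.14,0,0,0,0.6],[0,0,0,0,0,0],[0,0,0,0,0,0]]

```text
t: 7.87
tool_pos: [0.449, -0.3798, 0.0689]
orientation: [2.89, 1.231, 0.001]
force: [-2.6, 1.9, -0.6]
opening: 0.0232
gripper_force: 25.0
```

Request:
arm_command:
  deltas:
    - [[0.08,-0.08,0,0,0,0.6],[0.08,-0.08,0,0,0,0.6],[0,0,0,0,0,0],[0,0,0,0,0,0]]

```text
t: 8.2
tool_pos: [0.4508, -0.3815, 0.0689]
orientation: [2.876, 1.262, 0.001]
force: [-1.3, 0.9, -0.9]
opening: 0.0236
gripper_force: 25.0
```

Request:
arm_command:
  deltas:
    - [[0.08,-0.07,0,0,0,0.6],[0.08,-0.07,0,0,0,0.6],[0,0,0,0,0,0],[0,0,0,0,0,0]]

```text
t: 8.53
tool_pos: [0.4521, -0.3827, 0.0682]
orientation: [2.863, 1.292, 0.0]
force: [-0.1, -1.6, -5.9]
opening: 0.0237
gripper_force: 25.0
```

Request:
arm_command:
  deltas:
    - [[0.08,-0.07,0,0,0,0.6],[0.08,-0.07,0,0,0,0.6],[0,0,0,0,0,0],[0,0,0,0,0,0]]

```text
t: 8.87
tool_pos: [0.4533, -0.3838, 0.0683]
orientation: [-2.849, -1.322, 0.0]
force: [-1.6, 1.5, -7.1]
opening: 0.0233
gripper_force: 25.0
```

Fz fell to the full spring load and z dropped, so the pin is over the slot at about 0.66 rad. Lowering gently.

Request:
arm_command:
  deltas:
    - [[-0.04,0.03,-0.1,0,0,0],[0,0,-0.1,0,0,0],[0,0,-0.1,0,0,0],[0,0,0,0,0,0],[0,0,0,0,0,0]]

```text
t: 9.28
tool_pos: [0.4533, -0.3838, 0.0656]
orientation: [2.85, 1.322, 0.0]
force: [1.3, 0.8, -7.1]
opening: 0.0233
gripper_force: 25.0
```

Request:
arm_command:
  deltas:
    - [[0,0,-0.1,0,0,0],[0,0,-0.1,0,0,0],[0,0,-0.1,0,0,0],[0,0,-0.1,0,0,0],[0,0,0,0,0,0],[0,0,0,0,0,0]]

```text
t: 9.78
tool_pos: [0.4532, -0.3838, 0.0615]
orientation: [2.85, 1.322, 0.0]
force: [0.7, 0.5, -5.7]
opening: 0.0235
gripper_force: 25.0
```

Request:
arm_command:
  deltas:
    - [[0,0,-0.1,0,0,0],[0,0,-0.05,0,0,0],[0,0,0,0,0,0],[0,0,0,0,0,0]]

```text
t: 10.12
tool_pos: [0.4532, -0.3838, 0.0601]
orientation: [2.85, 1.322, 0.0]
force: [1.7, 0.5, -6.0]
opening: 0.0235
gripper_force: 25.0
```

Request:
arm_command:
  deltas:
    - [[0,0,-0.05,0,0,0],[0,0,-0.05,0,0,0],[0,0,0,0,0,0],[0,0,0,0,0,0]]

```text
t: 10.45
tool_pos: [0.4534, -0.3839, 0.0597]
orientation: [2.849, 1.322, 0.0]
force: [-0.5, 1.3, 1.4]
opening: 0.0233
gripper_force: 25.0
```

Seated at z = 0.0597, the same height as at the home slot, and Fz has reversed. Releasing and withdrawing.

Request:
arm_command:
  deltas:
    - [[0,0,0,0,0,0],[0,0,0,0,0,0],[0,0,0,0,0,0],[0,0,0,0,0,0],[0,0,0,0,0,0],[0,0,0,0,0,0]]
  gripper: 0

```text
t: 10.95
tool_pos: [0.4531, -0.3838, 0.0592]
orientation: [2.85, 1.322, 0.0]
force: [0.2, -0.3, -0.9]
opening: 0.0462
gripper_force: 0.0
```

Request:
arm_command:
  deltas:
    - [[0,0,0.5,0,0,0],[0,0,1,0,0,0],[0,0,2,0,0,0],[0,0,3,0,0,0],[0,0,3,0,0,0],[0,0,3,0,0,0],[0,0,3,0,0,0],[-2,3,2,0,0,0],[-2,4,0,0,0,0],[0,4,0,0,0,0],[0,4,0,0,0,0],[0,4,0,0,0,0]]

```text
t: 11.95
tool_pos: [0.4141, -0.1952, 0.2355]
orientation: [2.849, 1.32, 0.002]
force: [0.9, 1.0, 0.3]
opening: 0.0465
gripper_force: 0.0
```

Request:
arm_command:
  deltas:
    - [[0,4,0,0,0,0],[0,4,0,0,0,0],[0,4,0,0,0,0],[0,4,0,0,0,0],[0,3,0,0,0,0],[0,0,0,0,0,0]]

```text
t: 12.45
tool_pos: [0.4144, -0.0018, 0.2355]
orientation: [-2.846, -1.329, -0.004]
force: [-0.3, -0.6, -0.1]
opening: 0.0466
gripper_force: 0.0
```

Run:
```python
from h import *
a=eyes.read_camera("side");b=eyes.read_camera("top")
o=np.vstack([cv2.resize(x,(532,300),interpolation=cv2.INTER_CUBIC) for x in(a[170:245,190:323],b[165:240,205:338])]);cv2.imwrite("pics/e.png",o)
ax=np.array([.5212,-.3058])
for th in(.64,.66,.68):
  t=np.pi+np.radians(12.07)+th;k=ax+.105*np.array([np.cos(t),np.sin(t)])
  for z in(.074,.084):
   print(th,z,[proj(c,[*k,z]).round(1) for c in("side","top")])
for c,im in(("side",a),("top",b)):
  x,y=proj(c,[*k,.074]).astype(int);g=im.max(2);m=np.zeros_like(g);m[y-9:y+10,x-9:x+10]=g[y-9:y+10,x-9:x+10]<55
  K,l,st,ce=cv2.connectedComponentsWithStats(m);print(c,[(st[i],ce[i].round(1)) for i in range(1,K)])
```

```text
0.64 0.074 [array([256.6, 222.8]), array([284.1, 213.7])]
0.64 0.084 [array([256.6, 220.7]), array([284.3, 213.3])]
0.66 0.074 [array([257.2, 223. ]), array([284.6, 213.5])]
0.66 0.084 [array([257.2, 220.8]), array([284.8, 213.1])]
0.68 0.074 [array([257.8, 223.1]), array([285.1, 213.2])]
0.68 0.084 [array([257.9, 220.9]), array([285.2, 212.8])]
side [(array([254, 219,   7,  14,  73], dtype=int32), array([256.7, 225.2])), (array([263, 228,   1,   1,   1], dtype=int32), array([263., 228.]))]
top [(array([283, 212,   3,   5,  12], dtype=int32), array([284.1, 213.8]))]
```

View pics/e.png

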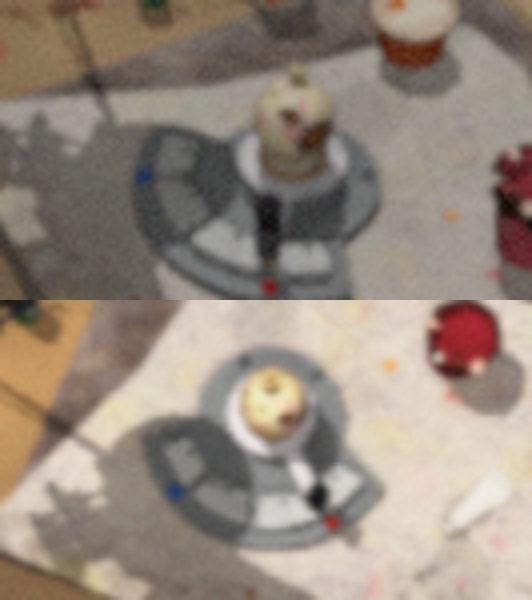

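The knob stands beside the red magnet: side crop (268,225), top crop (317,492). Its image height is consistent with the pin being home, and the bauble is upright in its cup at side (293,130). Handing in.

```bash
python3 -c "
from plant import ticket;print(ticket.close_job())"
```

```text
the job is handed in; nothing more can be done
None
```

The index pin is fully home in the slot beside the red magnet (about +0.66 rad), the knob is released, the bauble is standing upright in its cup, and the job was handed in at about 12.5 s.

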